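Flip the status flag of the checked battery's bay to green

ROBOT

A 6-joint arm with a two-finger parallel gripper is mounted at the origin on the work surface. World frame = base frame: x ahead of the robot, y to its left, z up, the work surface at z = 0. Lengths are in mm, angles in degrees, forces in N, time in s.
With the tool pointing down it reaches from about 300 to 850 mm from the base axis. Payload 4.2 kg.
Tool frame: the origin (TCP) lies between the finger pads; the fingertips stand ahead of it and the grasp point (between the pads) lies 3 mm ahead of it (nose_length is the z of the fingertips in the tool frame, in mm); z points along the fingers, y is the line along which they close (so a half turn about z gives the same grasp; the last joint's range is limited). The gripper opens to 91 mm and grips with 3 to 60 N. Pads are 32 mm wide; open, the fingers measure 118 mm over their backs; the gripper's body (76 mm by 178 mm) begins 60 mm behind the grasp point.
Start: joints at [71.677, 18.312, 89.639, -0, 72.044, -1.146], TCP at [169.816, 549.366, 235.976] pointing down, gripper open.
Joint ranges: [-177.97, 177.97], [-48.28, 115.42], [12.27, 149.76], [-77.06, 257.06], [2.81, 150.46], [-146.56, 146.56]. Speed limits (degrees/s): [147.25, 147.25, 180, 180, 180, 180].

INTERFACE

Orientations are given as [roll, pitch, yaw] about the fixed x, y, z axes, in that order (R = Rz(yaw) Ry(pitch) Rx(roll)).
In Python, from workcell import state, grab_frame, camera_params, job_done, nose_length gives the robot as it stands.
- The arm moves only by the tool step_arm, never from a script. Its argument "plan" is a list that holds one entry, the list of rows, each a list of 5 numbers: the shift along the tool's x, y, z in cm, then the turn about the tool's z in rad, then the opening, from 0 (shut) to 1 (fully open). In form: [[[x, y, z, turn, gripper], ...]]. A call has 1 to 20 rows; each row is the pose to reach, as a shift and turn from the pose commanded when the call began, along the tool's axes at that moment; what a row does not reach only later rows make up. A row lasts 1/8 s, in which the tool goes at most 62.5 mm and 10.7 degrees, less where a joint would pass 70% of its speed; a pose out of reach is approached as far as the arm can. A call with a gripper value outside its range is refused whole. The fingers move at their own pace and stop on an object; "newtons" is the grip in N (left out, the last holds). Time passes only in rows, so rows that repeat a pose let the fingers close. It gives the time, the measured TCP pose, the force, the opening and the grip force at its end, in the units of the state.
- state(): the state, without advancing time (a new reading comes with each control period).
- grab_frame(name): name is "side" or "top" or "wrist"; returns the picture (480x640x3 uint8, blue, green, red); there is no depth.
- camera_params(name): a dict with "camera_matrix" (3x3 intrinsics, pixels), "R" (3x3) and "t" (3): a world point X has camera coordinates R X + t; the wrist camera has in their place "mount" (4x4, takes a point from camera to tool coordinates, whose origin is the TCP and whose axes are the flange's). Camera axes: x right, y down, z forward; pixel columns grow to the right and rows downward; lengths in mm; the calibration is good to about 2 mm. A picture is of the moment at which its call begins: read the wrist's pose just before it. camera_params takes no time and is no camera call.
- job_done(): hands the job in; it is judged then, once.
The state is a dict: "time_s": time; "qpos": joint angles; "qvel": joint speeds; "effort": joint torques, N m; "ee_pos": TCP position; "ee_rot": TCP orientation; "force": force on the tool from outside, world axes, zero at the start; "torque": the same for the moment, N m; "gripper_width": finger opening in mm; "gripper_force": force on a finger pad.
Only numpy, scipy, OpenCV 4.12 (cv2) and the standard library are available. Lean on these libraries where they do the work, as an engineer would, in place of code of your own. Each camera call takes 0.05 s, during which the arm holds its last target. There are 200 camera calls.

TASK

The battery pack lying in one of the two blue trays has been checked: with your fingertips, push the status flag joined to that tray right over its hinge (its black thumb tail can be pressed down to start it), so that it lies flat on the other side with its green face up. Do not grip the flag or its tail, leave the red flag of the empty tray as it is, and do not disturb the battery packs, the screwdriver or the oil can.

Things in the scene. Friction and masses are not known exactly. Their poses are not given: they have to be found in the camera images.
- bay_full: Fixed bay (the bay whose tray holds the battery pack); origin on the bench under the middle of the flag's hinge, axes as for the hinge point. Steel foot 130 (x) x 50 (y) x 8 mm; two grey posts, 85 mm high, 10 x 22 mm, at x = -56 and +56 mm. Outside the foot, bare bench under the flag, both sides. Blue open tray 150 (x) x 200 (y) mm, 45 mm high, 4 mm walls, centred at x = +160 mm.
- hinge_full (a point): Middle of the flag's hinge axis, 75 mm above the bench (the bay whose tray holds the battery pack). Its x axis runs along the hinge axis, towards the tray (away from the robot at yaw 0); y points to the side on which the flag starts (the robot's left); z up.
- flag_full (a joint): Flag angle (rad): 0 = level, out to the hinge's +y side, red face up; pi/2 = upright; pi = turned over, level, out to the -y side, green face up. Stops at 0 and pi. Stiff hinge: it stays where left; 0.03 to 0.1 N m (up to 4 N on the tail) turns it. Starts at 0 to 0.25. (the bay whose tray holds the battery pack)
- edge_full (a point): Middle of the flag's free edge in the bay whose tray holds the battery pack, 90 mm from the hinge axis, mid-thickness; its y axis points from the hinge out along the flag, its z axis out of the red face. The flag is a plate 84 mm wide (along the hinge), from 7 to 90 mm from the hinge axis, 8 mm thick; one face red with a white bar, the other green with a white disc.
- bay_empty: Fixed bay (the bay whose tray is empty); origin on the bench under the middle of the flag's hinge, axes as for the hinge point. Steel foot 130 (x) x 50 (y) x 8 mm; two grey posts, 85 mm high, 10 x 22 mm, at x = -56 and +56 mm. Outside the foot, bare bench under the flag, both sides. Blue open tray 150 (x) x 200 (y) mm, 45 mm high, 4 mm walls, centred at x = +160 mm.
- hinge_empty (a point): Middle of the flag's hinge axis, 75 mm above the bench (the bay whose tray is empty). Its x axis runs along the hinge axis, towards the tray (away from the robot at yaw 0); y points to the side on which the flag starts (the robot's left); z up.
- flag_empty (a joint): Flag angle (rad): 0 = level, out to the hinge's +y side, red face up; pi/2 = upright; pi = turned over, level, out to the -y side, green face up. Stops at 0 and pi. Stiff hinge: it stays where left; 0.03 to 0.1 N m (up to 4 N on the tail) turns it. Starts at 0 to 0.25. (the bay whose tray is empty)
- edge_empty (a point): Middle of the flag's free edge in the bay whose tray is empty, 90 mm from the hinge axis, mid-thickness; its y axis points from the hinge out along the flag, its z axis out of the red face. The flag is a plate 84 mm wide (along the hinge), from 7 to 90 mm from the hinge axis, 8 mm thick; one face red with a white bar, the other green with a white disc.
- tail_full (a point): Middle of the black thumb tail of that bay's flag, 27 mm from the hinge axis on the side away from the flag, mid-thickness. The tail is one piece with the flag and in line with it: 60 mm wide (along the hinge), 8 mm thick, reaching 48 mm from the axis. Pressing it down raises the flag; at joint 0 it is level, with free space under it.
- tail_empty (a point): Middle of the black thumb tail of that bay's flag, 27 mm from the hinge axis on the side away from the flag, mid-thickness. The tail is one piece with the flag and in line with it: 60 mm wide (along the hinge), 8 mm thick, reaching 48 mm from the axis. Pressing it down raises the flag; at joint 0 it is level, with free space under it.
- pack: The checked battery pack lying in the tray of its bay: 75 x 110 mm, 59 mm high, black with a grey top and a red band, about 0.55 kg, loose. Origin at the centre of its underside.
- spare_pack: Another battery pack, on the bare bench to the robot's right of the bays, not to be disturbed: 75 x 110 mm, 59 mm high, black with a grey top and a red band, about 0.55 kg, loose. Origin at the centre of its underside.
- screwdriver: Orange-handled screwdriver lying loose on the bench between the two trays, about 200 mm long, along its x axis; not to be disturbed.
- oil_can: Oil can with a yellow label, 52 mm in diameter, 130 mm high, standing loose on the bench beyond the screwdriver, not to be disturbed. Origin at the centre of its underside.

How it is judged (in metres and radians):
On the way:
1. the flag of the loaded tray stands about upright on its way over (value of joint flag_full above 1.4 rad).
At the end, for the whole second after the job is handed in: The loaded bay's flag is turned over to within 0.1 rad of its far stop, green face up, at rest; the empty bay's flag still shows red (below 0.45 rad, its edge moved less than 20 mm); packs, screwdriver and oil can within 20 mm of where they were (value of joint flag_full above 3.04 rad and not (velocity of joint flag_full above 0.05 rad/s) and value of joint flag_empty below 0.45 rad and distance of each of pack, spare_pack, screwdriver, oil_can from where it was at the start of the episode below 0.02 m); the robot touches nothing.
It fails at once if the flag is gripped: the fingers press on both of its faces at once ((contact force between the fingers and flag_full_c1 above 3 N and contact force between the fingers and flag_full_c2 above 3 N) or (contact force between the fingers and flag_full_c3 above 3 N and contact force between the fingers and flag_full_c4 above 3 N) or (contact force between the fingers and flag_empty_c1 above 3 N and contact force between the fingers and flag_empty_c2 above 3 N) or (contact force between the fingers and flag_empty_c3 above 3 N and contact force between the fingers and flag_empty_c4 above 3 N)).
It fails at once if the empty tray's flag is moved by more than 20 mm at its edge (distance of edge_empty from where it was at the start of the episode above 0.02 m).
It fails at once if a battery pack, the screwdriver or the oil can is moved or lifted by more than 20 mm (distance of any of pack, spare_pack, screwdriver, oil_can from where it was at the start of the episode above 0.02 m).
It also fails if it takes over 42 s, if anything falls off the work surface, if the arm or the gripper's body presses on something with over 40 N, if the wrist force passes 120 N, or if a joint passes its speed limit or range.

## Working session

There is one attempt and no reset: what is moved stays moved. The work goes in short steps, Python scripts to look and compute and a tool call to move; the robot and the scene stay as the last step left them, time stands still between calls to the robot, and variables do not carry over. Pictures are saved under pics/ and viewed, at most 10 in all, crops included, and the job is handed in when it is done.

Besides the shell and the picture viewer there is one more tool, called after "Request:" as name([rows], argument=value, ...), one row to a line, values as JSON. step_arm: Moves the arm, as the interface text tells. Its arguments: {"type":"object","properties":{"plan":{"type":"array","items":{"type":"array","items":{"type":"array","items":{"type":"number"}}}},"newtons":{"type":"number"}},"required":["plan"]}

```bash
mkdir -p pics; python3 - <<'E'
from workcell import *
import cv2,numpy as np
s=state();print(s['time_s'],s['ee_pos'],s['ee_rot'],s['gripper_width'],nose_length if not callable(nose_length) else nose_length())
for n in('top','side'):
    cv2.imwrite(f'pics/{n}0.png',grab_frame(n));p=camera_params(n);print(n,np.round(p['camera_matrix'],1).tolist(),np.round(p['R'],3).tolist(),np.round(p['t']))
E
```

```text
0.0 [169.66683256 548.90575621 235.10694072] [-1.79896401e+02  4.63954527e-04  1.62824523e+02] 91.64934638362682 22.0
top [[507.6, 0.0, 318.7], [0.0, 507.6, 238.4], [0.0, 0.0, 1.0]] [[-0.013, -1.0, 0.02], [-0.984, 0.009, -0.177], [0.176, -0.022, -0.984]] [ -90.  666. 1064.]
side [[526.1, 0.0, 314.3], [0.0, 526.1, 235.9], [0.0, 0.0, 1.0]] [[0.869, -0.493, -0.026], [-0.263, -0.417, -0.87], [0.418, 0.763, -0.492]] [-611.  211. 1044.]
```

View pics/top0.png

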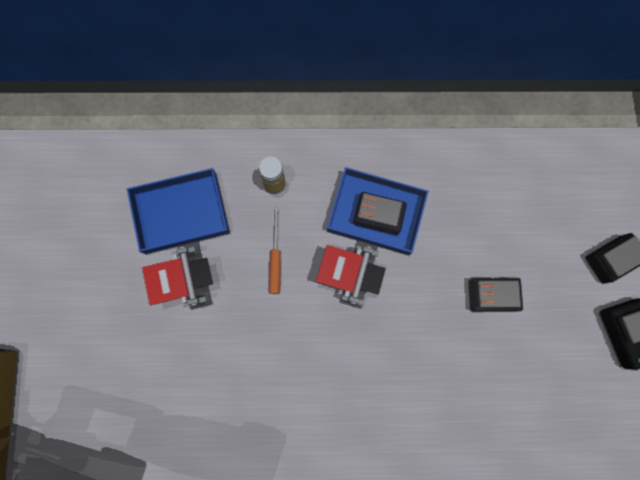

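View pics/side0.png

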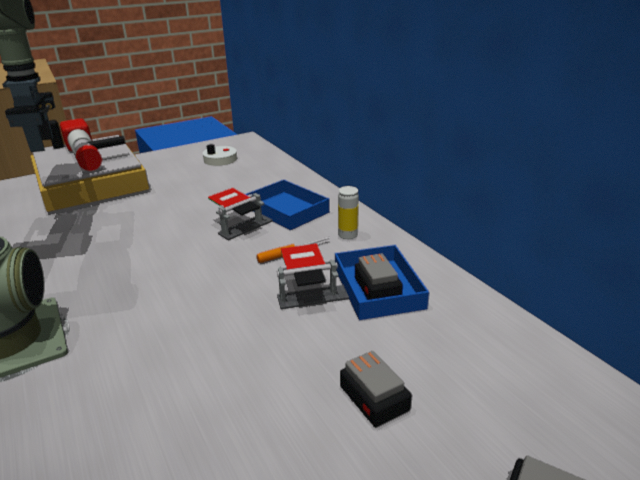

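The loaded bay is the right one in the top view: red flag about (340,268), tail (373,278), hinge between. In the side view its flag is at (303,257) and its tail at (310,276). The left bay's tray is empty.

```bash
cat > h.py <<'E'
from workcell import *
import cv2,numpy as np
def ray(n,uv):
    p=camera_params(n);R=np.array(p['R']);t=np.array(p['t'])
    d=R.T@np.linalg.inv(p['camera_matrix'])@np.array([uv[0],uv[1],1.]);return -R.T@t,d/np.linalg.norm(d)
def plane(n,uv,z):
    c,d=ray(n,uv);return c+d*(z-c[2])/d[2]
def tri(a,b):
    (c,d),(e,f)=ray('top',a),ray('side',b)
    s=np.linalg.lstsq(np.c_[d,-f],e-c,rcond=None)[0]
    p,q=c+d*s[0],e+f*s[1];return (p+q)/2,np.linalg.norm(p-q)
E
python3 - <<'E'
from h import *
o={}
for n,(x0,y0,x1,y1) in (('top',(305,235,395,310)),('side',(270,235,345,310))):
    im=cv2.imread(f'pics/{n}0.png');c=np.zeros(im.shape[:2],np.uint8);c[y0:y1,x0:x1]=1
    b,g,r=[im[:,:,i].astype(int) for i in range(3)]
    red=((r>120)&(g<90)&(b<90)&(c>0)).astype(np.uint8)
    blk=((im.max(2)<45)&(c>0)).astype(np.uint8)
    for k,m in(('red',red),('blk',blk)):
        cs=sorted(cv2.findContours(m,0,2)[0],key=cv2.contourArea)[-1]
        h=cv2.convexHull(cs); q=cv2.approxPolyDP(h,4,True)[:,0]
        M=cv2.moments(h);ce=(M['m10']/M['m00'],M['m01']/M['m00']);o[n,k]=ce
        print(n,k,np.round(ce,1),cv2.contourArea(h),q.tolist(),cv2.minAreaRect(cs))
for k in('red','blk'): print(k,tri(o['top',k],o['side',k]))
big=lambda n,x0,y0,x1,y1:cv2.resize(cv2.imread(f'pics/{n}0.png')[y0:y1,x0:x1],(400,400),interpolation=cv2.INTER_CUBIC)
cv2.imwrite('pics/crop.png',np.hstack([big('top',305,230,395,320),big('side',265,225,355,315)]))
E
```

```text
top red [339. 268.] 1455.0 [[327, 245], [362, 256], [352, 291], [316, 281]] ((339.0660095214844, 268.01885986328125), (38.32358932495117, 38.4609489440918), 15.94539737701416)Traceback (most recent call last):
  File "<stdin>", line 11, in <module>
ZeroDivisionError: float division by zero
```

```bash
python3 - <<'E'
from h import *
Q={}
for n,(x0,y0,x1,y1) in (('top',(305,235,395,310)),('side',(270,235,345,310))):
    im=cv2.imread(f'pics/{n}0.png');c=np.zeros(im.shape[:2],np.uint8);c[y0:y1,x0:x1]=1
    b,g,r=[im[:,:,i].astype(int) for i in range(3)]
    red=((r>110)&(g<90)&(b<90)&(c>0)).astype(np.uint8)
    cs=max(cv2.findContours(red,0,2)[0],key=cv2.contourArea)
    q=cv2.approxPolyDP(cv2.convexHull(cs),4,True)[:,0];print(n,q.tolist());Q[n]=q
best=None
if len(Q['top'])==4==len(Q['side']):
    for k in range(4):
        for rev in (1,-1):
            T=[tri(a,b) for a,b in zip(Q['top'],np.roll(Q['side'][::rev],k,0))]
            e=sum(x[1] for x in T)
            if best is None or e<best[0]:best=(e,T)
    for p,e in best[1]:print(np.round(p,1),round(e,1))
big=lambda n,x0,y0,x1,y1:cv2.resize(cv2.imread(f'pics/{n}0.png')[y0:y1,x0:x1],(400,400),interpolation=cv2.INTER_CUBIC)
cv2.imwrite('pics/crop.png',np.hstack([big('top',305,230,395,320),big('side',265,225,355,315)]))
E
```

```text
top [[327, 245], [362, 256], [352, 291], [316, 281]]
side [[325, 263], [286, 268], [270, 255], [283, 247], [315, 243]]
```

View pics/crop.png

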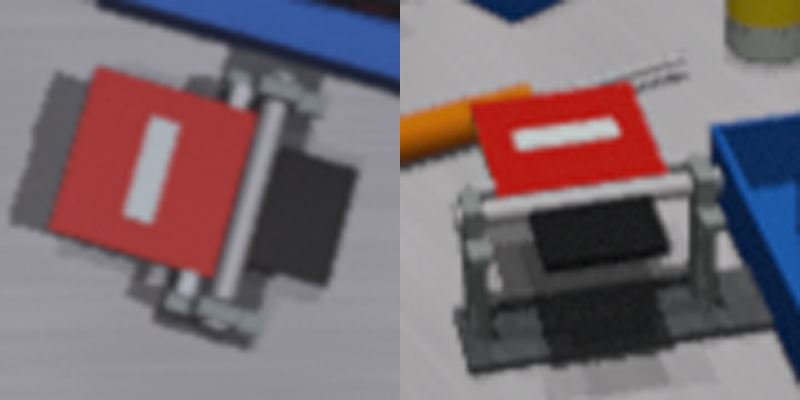

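The crop shows the flag's four red corners, the hinge bar and the outer tail edge clearly in both views; I'll triangulate these.

```bash
python3 - <<'E'
from h import *
P=dict(of=((97,67),(232,84)),on=((50,232),(73,100)),inn=((213,278),(97,195)),inf=((257,112),(268,172)),tf=((357,170),(268,250)),tn=((327,287),(145,270)),bf=((275,100),(295,180)),bn=((226,297),(80,208)))
f=400/90
for k,(a,b) in P.items():
    p,e=tri((a[0]/f+305,a[1]/f+230),(b[0]/f+265,b[1]/f+225));P[k]=p;print(k,np.round(p,1),round(e,1))
for d in (P['of']-P['on'],P['inf']-P['inn'],P['tf']-P['tn'],P['bf']-P['bn']):print(np.linalg.norm(d),np.degrees(np.arctan2(d[1],d[0])))
fm=(P['of']+P['on'])/2;im=(P['inf']+P['inn'])/2;tm=(P['tf']+P['tn'])/2
print(fm,im,tm,np.linalg.norm(fm-im),np.linalg.norm(fm-tm))
s=state();print(s['ee_pos'],s['ee_rot'])
E
```

```text
of [ 647.4 -114.3   81. ] 1.5
on [567.9 -90.8  84.7] 3.8
inn [ 543.7 -168.3   79.7] 0.2
inf [ 623.9 -191.8   78.3] 0.6
tf [ 595.4 -240.6   72. ] 1.3
tn [ 539.2 -224.3   71.6] 0.1
bf [ 631.4 -201.6   76.2] 2.3
bn [ 533.3 -173.9   79.4] 2.4
83.01793822570724 -16.486817546040474
83.6476746985536 -16.295658861231093
58.459609879764564 -16.16293214928289
102.01164338197069 -15.773847828850267
[ 607.66397767 -102.54021867   82.86044455] [ 583.78899149 -180.07110137   78.99996249] [ 567.2970691  -232.42067061   71.8057536 ] 81.21549149548642 136.45741201632205
[169.69698215 548.97536748 235.21964039] [-1.79911910e+02 -2.66915339e-03  1.62822266e+02]
```

Hinge at about (581.5, -187, 75) with yaw -16.3°. Lengths check: flag 83 wide, tail 58.5, edge to tail 136 (should be 138). I'll move closed fingers above the tail, with tool y along the hinge.

Request:
step_arm([
  [[-5,-5,0,0.15,0],[-10,-10,0,0.3,0],[-15,-15,0,0.45,0],[-19,-19,0,0.6,0],[-23,-23,0,0.7,0],[-27,-27,0,0.8,0],[-31,-31,0,0.9,0],[-35,-35,0,1.0,0],[-39,-39,0,1.1,0],[-43,-43,0,1.2,0],[-47,-47,0,1.3,0],[-51,-51.5,0,1.4,0],[-55,-55.5,0,1.5,0],[-58,-59,0,1.555,0],[-61.1,-61.8,0,1.555,0],[-61.1,-61.8,2,1.555,0],[-61.1,-61.8,5,1.555,0],[-61.1,-61.8,5,1.555,0],[-61.1,-61.8,5,1.555,0],[-61.1,-61.8,5,1.555,0]],
])

```text
time_s: 2.6
ee_pos: [571.8, -221.6, 187.4]
ee_rot: [179.8, 0.0, 73.7]
force: [0.0, 0.1, 0.3]
gripper_width: 0.6
gripper_force: 0.0
```

```bash
python3 - <<'E'
from h import *
s=state();R=np.array([[.960,-.281],[.281,.960]]);ang=np.radians(-16.3);x=np.array([np.cos(ang),np.sin(ang)]);y=np.array([-x[1],x[0]])
d=s['ee_pos'][:2]-np.array([581.5,-187]);print(s['ee_pos'],s['ee_rot'],s['gripper_width'],'hinge xy',d@x,d@y)
cv2.imwrite('pics/a.png',np.hstack([cv2.resize(grab_frame('side')[180:360,210:410],(400,360)),cv2.resize(grab_frame('top')[180:360,260:460],(400,360))]))
E
```

```text
[ 571.77994331 -221.62504141  187.42498109] [1.79846351e+02 9.75112264e-03 7.37423867e+01] 0.6044066040239056 hinge xy 0.38873456585190524 -35.96139429972224
```

View pics/a.png

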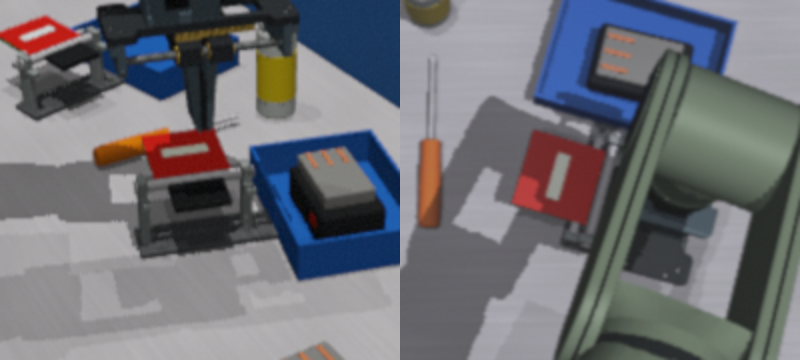

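Closed fingers are above the tail, gripper body along the hinge. Now press the tail down.

Request:
step_arm([
  [[0,0,2.5,0,0],[0,0,5,0,0],[0,0,7,0,0],[0,0,8,0,0],[0,0,8.5,0,0],[0,0,9,0,0],[0,0,9.4,0,0],[0,0,9.8,0,0],[0,0,10.2,0,0],[0,0,10.6,0,0],[0,0,11,0,0],[0,0,11.4,0,0],[0,0,11.7,0,0],[0,0,11.7,0,0]],
])

```text
time_s: 4.45
ee_pos: [570.7, -221.5, 68.3]
ee_rot: [-179.9, -0.0, 73.7]
force: [-0.0, -1.5, -0.5]
gripper_width: 0.2
gripper_force: 0.4
```

```bash
python3 - <<'E'
from h import *
print(state()['ee_pos'],state()['force'])
cv2.imwrite('pics/b.png',np.hstack([cv2.resize(grab_frame('side')[180:360,210:410],(400,360)),cv2.resize(grab_frame('top')[180:360,260:460],(400,360))]))
E
```

```text
[ 570.7416546  -221.46533752   68.30184275] [-0.02033882 -1.4686309  -0.48726362]
```

View pics/b.png

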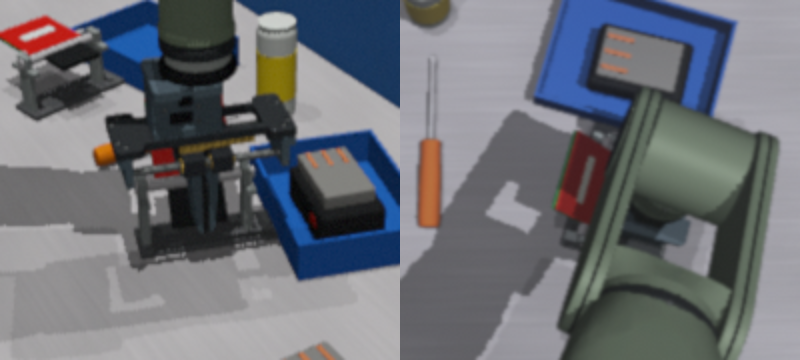

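The tail is down and the flag has risen to about 60°. Lift, cross over to the flag's +y side, and come down behind it.

Request:
step_arm([
  [[0,0,-5,0,0],[0,0,-10,0,0],[0,0,-14.5,0,0],[0,0,-14.5,0,0],[4,0,-14.5,0,0],[8,0,-14.5,0,0],[13.2,0,-14.5,0,0],[13.2,0,-14.5,0,0],[13.2,0,-10,0,0],[13.2,0,-7,0,0],[13.2,0,-7,0,0]],
])

```text
time_s: 5.92
ee_pos: [605.5, -95.0, 135.6]
ee_rot: [-179.6, 0.1, 73.7]
force: [-0.5, 0.1, 1.3]
gripper_width: 0.4
gripper_force: 0.0
```

```bash
python3 - <<'E'
from h import *
print(state()['ee_pos'],state()['force'])
cv2.imwrite('pics/c.png',np.hstack([cv2.resize(grab_frame('side')[180:360,210:410],(400,360)),cv2.resize(grab_frame('top')[180:360,260:460],(400,360))]))
E
```

```text
[605.52037728 -95.03695306 135.59612184] [-0.46723843  0.10727982  1.28913796]
```

View pics/c.png

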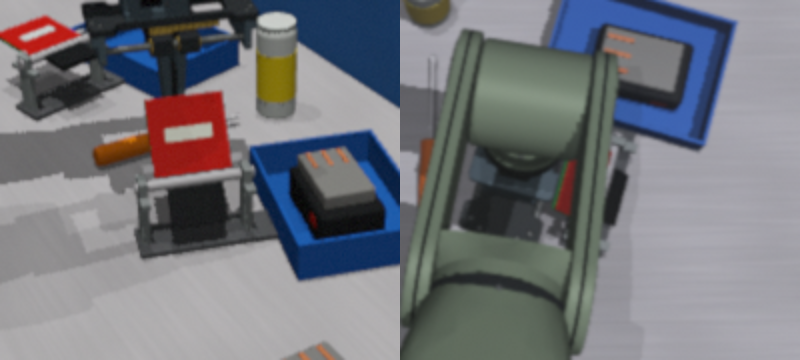

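The flag stays at about 60°, with the fingers behind it on its far side. Push it over.

Request:
step_arm([
  [[-2,0,0,0,0],[-4,0,0,0,0],[-5.5,0,0,0,0],[-7,0,0,0,0],[-8.5,0,0,0,0],[-9.7,0,0,0,0],[-10.8,0,0,0,0],[-11.9,0,0,0,0],[-12.9,0,0.5,0,0],[-13.9,0,1,0,0],[-13.9,0,1.5,0,0],[-13.9,0,2,0,0],[-13.9,0,2.5,0,0],[-13.9,0,3,0,0],[-13.9,0,3.4,0,0],[-13.9,0,3.7,0,0],[-13.9,0,3.7,0,0]],
])

```text
time_s: 8.15
ee_pos: [569.0, -228.0, 101.6]
ee_rot: [-180.0, -0.0, 73.7]
force: [-0.6, -0.2, -0.3]
gripper_width: 0.3
gripper_force: 0.0
```

Request:
step_arm([
  [[0,0,0.1,0,0],[0,0,0.2,0,0],[0,0,0.3,0,0],[0,0,0.3,0,0]],
])

```text
time_s: 8.65
ee_pos: [569.2, -228.1, 101.1]
ee_rot: [179.9, -0.0, 73.7]
force: [-3.0, 1.4, 11.9]
gripper_width: 0.3
gripper_force: 5.7
```

The stop now pushes back with 12 N. Retract and look.

Request:
step_arm([
  [[0,0,-3,0,0],[0,0,-8,0,0],[0,0,-13,0,0],[-5,0,-15,0,0],[-10,0,-15,0,0],[-15,0,-15,0,0],[-20,0,-15,0,0],[-25,0,-15,0,0],[-25,0,-15,0,0],[-25,0,-15,0,0]],
])

```text
time_s: 9.9
ee_pos: [499.0, -467.8, 248.6]
ee_rot: [-180.0, -0.1, 73.7]
force: [0.3, 0.6, -0.9]
gripper_width: 0.4
gripper_force: 0.0
```

```bash
python3 - <<'E'
from h import *
print(state()['ee_pos'],state()['force'],np.abs(state()['qvel']).max())
cv2.imwrite('pics/d.png',np.hstack([cv2.resize(grab_frame('side')[180:360,210:410],(400,360)),cv2.resize(grab_frame('top')[150:330,200:400],(400,360))]))
E
```

```text
[ 499.00310191 -467.77873789  248.56774241] [ 0.27296197  0.64039706 -0.90567811] 1.2059898838716894
```

View pics/d.png

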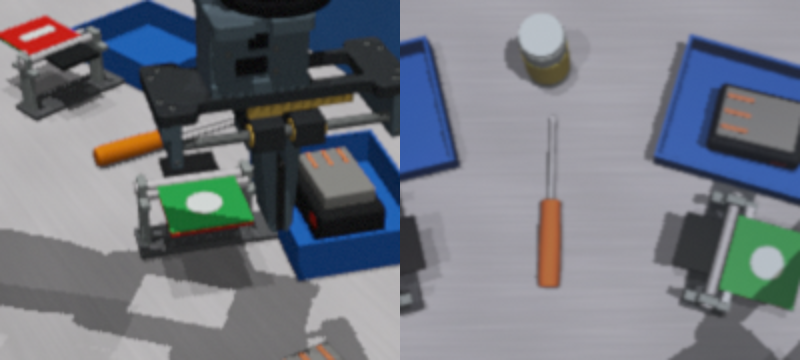

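The flag lies flat with its green face and white disc up (about (205,203) in the side crop, (767,262) in the top crop). The other objects are unmoved and the arm is clear. Handing in.

```bash
python3 -c "
from workcell import *
print(job_done())"
```

```text
the job is handed in; nothing more can be done
None
```

The loaded tray's flag is turned over and lies flat with its green face up, the last pictures show nothing else moved, and the job is handed in at about 10 s on the robot's clock; no verdict came back.

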